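# Basket the formed bracket and crack the dip tank's stuck lid

### The arm

A 7-joint arm with a two-finger parallel gripper is mounted at the origin on a cart in front of the work surface, level with it; the furniture and walls round the work are solid. World frame = base frame: x ahead of the robot, y to its left, z up, the work surface at z = 0. Lengths are in mm, angles in rad, forces in N, time in s.
With the tool pointing down it reaches from about 400 to 875 mm from the base axis. Payload 4.4 kg.
Tool frame: the origin (TCP) lies midway between the tips of the shut fingers; the grasp point (between the pads) lies 19 mm behind it; z points along the fingers, y is the line along which they close (so a half turn about z gives the same grasp; the last joint's range is limited). The gripper opens to 85 mm and grips with 20 to 120 N. Pads are 22 mm wide; open, the fingers measure 114 mm over their backs; the gripper's body (76 mm by 85 mm) begins 54 mm behind the grasp point. The pads swing forward as they close: fully open they stand 13 mm farther back than shut.
Start: joints at [-1.257, 0.628, 0.038, 1.517, -0.027, 0.996, -0.02], TCP at [240.954, 603.705, 194.813] pointing down, gripper open.
Joint ranges: [-3.06, 3.06], [-0.37, 2.12], [-1.25, 1.32], [0.18, 2.47], [-1.1, 4.24], [0.23, 1.98], [-2.94, 2.94]. Speed limits (rad/s): [2.57, 2.57, 3.14, 3.14, 3.14, 3.14, 3.14].

### API

Orientations are given as [roll, pitch, yaw] about the fixed x, y, z axes, in that order (R = Rz(yaw) Ry(pitch) Rx(roll)).
In Python, from cell import read_state, get_image, finish_job gives the robot as it stands.
- The arm moves only by the tool send_rows, never from a script. Its argument "series" is a list of rows, each an object of numbers: "ax", "ay", "az": the turn, a rotation vector about the tool's x, y, z in rad; "dx", "dy", "dz": the shift along the tool's x, y, z in cm; "hand": the closure, from 0 (fully open) to 1 (shut). In form: [{"ax": .., "ay": .., "az": .., "dx": .., "dy": .., "dz": .., "hand": ..}, ...]. A call has 1 to 10 rows; each row is the pose to reach, as a shift and turn from the pose commanded when the call began, along the tool's axes at that moment; what a row does not reach only later rows make up. A row lasts 1/10 s, in which the tool goes at most 50 mm and 8.59 degrees, less where a joint would pass 70% of its speed; a pose out of reach is approached as far as the arm can. A call with a gripper value outside its range is refused whole. The fingers move at their own pace and stop on an object; the grip force is fixed at half the most. Time passes only in rows, so rows that repeat a pose let the fingers close. It gives the time, the measured TCP pose, the force, the opening and the grip force at its end, in the units of the state.
- read_state(): the state, without advancing time (a new reading comes with each control period).
- get_image(name): name is "scene" or "top" or "wrist"; returns a dict with "pixels" (384x512x3 uint8, red, green, blue), "mtx" (3x3 intrinsics, pixels), "R" (3x3) and "t" (3): a world point X has camera coordinates R X + t. Camera axes: x right, y down, z forward; pixel columns grow to the right and rows downward; lengths in mm; the calibration is good to about 2 mm. A picture is of the moment at which its call begins. There is no depth.
- finish_job(): hands the job in; it is judged then, once.
The state is a dict: "clock": time; "qpos": joint angles; "qd": joint speeds; "tau": joint torques, N m; "eef_pos": TCP position; "tool_rot": TCP orientation; "force": force on the tool from outside, world axes, zero at the start; "torque": the same for the moment, N m; "width": finger opening in mm; "gripper_force": force on a finger pad.
Only numpy, scipy, OpenCV 4.12 (cv2) and the standard library are available. Lean on these libraries where they do the work, as an engineer would, in place of code of your own. Each camera call takes 0.05 s, during which the arm holds its last target. There are 200 camera calls.

### The job

The newly formed U bracket is still in its die and covered in pressing oil: lift it out and put it into the wire dip basket, leaving the basket standing where it is. Then take hold of the degreasing tank's lid, break it free of its tight rubber seal and hold it just ajar, with a gap of about 4 cm at its front edge, so that the fumes come off before the basket goes in; do not let it fly wide open, and do not disturb the other things on the bench. Finish while still holding the lid ajar: do not let go of it.

Things in the scene. Friction and masses are not known exactly. Their poses are not given: they have to be found in the camera images.
- bracket: The formed part: bare steel U bracket, mouth up, 40 mm wide over its two upright walls (its x), 60 long (y), 52 high, 4 mm sheet, 120 to 240 g; each wall has a 10 mm hole near either end. Origin: centre of its underside, z up. It stands in the die's pocket, its top 25 mm above the die block; grip it from above over the outsides of the walls, at mid-length.
- bracket_mid (a point): The middle of the bracket's envelope, 26 mm above its underside.
- die: Lower half of the forming tool, dark steel, immovable. Origin: centre of its underside; x as the bracket's. Shoe 130 (x) x 92 x 16 mm with a block 84 x 84 mm, its top 58 mm above the bench; pocket 42 x 62 mm, floor 31 mm above the bench, round the bracket with 1 mm clearance. 12 mm guide pillars rise to 90 mm at x, y = (54, 34) and (-54, -34) mm.
- basket: Open basket of steel wire, loose, 0.7 kg, 112 (x) x 160 (y) x 48 mm outside, 106 x 154 mm inside, floor 5 mm and rim 48 mm above the bench; its bail is folded flat on the rim at +x, out of the way. Origin: centre of its underside, z up; y, the long way, points roughly towards or away from the robot. It stands to the left, before or behind the die.
- socket_case: Open black tool case, fixed, between die and tank: 190 (x) x 340 (y) x 35 mm, its raised lid standing at its rear, up to 235 mm above the bench. Origin: centre of its underside. Carry things round it or well above it.
- tank: Grey sheet-steel degreasing tank with a dark steel lid, immovable, 180 (x) x 200 (y) mm, lid top 121 mm above the bench. Origin: centre of its underside. Its front, with the brass drain cock, looks to its -x; the lid's hinge is along its rear (+x) upper edge.
- tank_lid: The lid, 208 (x) x 214 (y) mm. Origin: 170 mm in front of the hinge axis, below the handle, 116 mm up when shut; the hinge (free) is along y, 100 mm behind the tank's centre; level when shut. Its rolled front edge is gripped under a stiff rubber bulb seal: the pull up at the handle, 3 N of it weight, peaks at 14 to 20 N in the first 2 mm, sinks to 10 N and is gone by 18 mm, with a small jump. Let go, it drops back onto the seal, 16 mm open.
- lid_handle (a point): Middle of the lid's handle: a black round bar 14 mm thick, 96 mm long along the lid's y, on two posts 56 mm either side; 170 mm in front of the hinge axis and 38 mm above it, so 154 mm above the bench when shut and 33 mm above the lid. Pinch it from above across its thickness (lid's x); it can turn in the grip. Raised by 32 mm, the front gap is 4 cm.
- lid_front (a point): Middle of the lid's front edge, 210 mm in front of the hinge axis; 117 mm above the bench when shut. The front gap is its rise above that.
- bearing: Bystander, leave alone: ball bearing, 72 mm across, 18 mm high, lying flat at the bench's front. Origin: centre of its underside.
- spanner_17: Bystander, leave alone: steel spanner, 208 mm long, 10 mm high, at the bench's front right. Origin: centre of its underside.
- caliper: Bystander, leave alone: steel vernier caliper, 200 mm long, 8 mm high, lying at the bench's front. Origin: centre of its underside.
Mind the look-alikes: they are no part of the job. What is shaped like the bracket but blue or red is not meant.

How it is judged:
By the outcome, as a careful person would: the job done as asked, in the order asked, and still so for the second after the job is handed in, while the arm keeps its last pose, push and grip.
It also fails if it takes over 61 s, if anything falls off the work surface, if the arm or the gripper's body presses on something with over 40 N, if the wrist force passes 120 N, or if a joint passes its speed limit or range.

## Working session

There is one attempt and no reset: what is moved stays moved. The work goes in short steps, Python scripts to look and compute and a tool call to move; the robot and the scene stay as the last step left them, time stands still between calls to the robot, and variables do not carry over. Pictures are saved under pics/ and viewed, at most 12 in all, crops included, and the job is handed in when it is done.

Besides the shell and the picture viewer there is one more tool, called after ">>>" in YAML: its name, and indented under it one key for each argument. send_rows: Moves the arm, as the interface text tells. Its arguments: {"type":"object","properties":{"series":{"type":"array","items":{"type":"object","properties":{"ax":{"type":"number"},"ay":{"type":"number"},"az":{"type":"number"},"dx":{"type":"number"},"dy":{"type":"number"},"dz":{"type":"number"},"hand":{"type":"number"}}}}},"required":["series"]}

```bash
mkdir -p pics
cat > h.py <<'E'
import numpy as np, cv2, json
from cell import read_state, get_image, finish_job
def grab(n,f):
    d=get_image(n); cv2.imwrite(f'pics/{f}.png',d['pixels'][:,:,::-1]); np.savez(f'{f}.npz',**{k:np.array(d[k]) for k in('pixels','mtx','R','t')}); return d
def load(f): return np.load(f'{f}.npz')
def ray(d,uv):
    R=d['R'];c=-R.T@d['t'];v=R.T@np.linalg.solve(d['mtx'],np.array([uv[0],uv[1],1.]));return c,v
def plane(d,uv,z):
    c,v=ray(d,uv);return c+v*(z-c[2])/v[2]
def proj(d,X):
    p=d['mtx']@(d['R']@np.array(X,float)+d['t']);return p[:2]/p[2]
E
python3 - <<'E'
from h import *
a=grab('top','top0');b=grab('scene','scene0')
cv2.imwrite('pics/both0.png',cv2.resize(np.vstack([a['pixels'],b['pixels']])[:,:,::-1],(400,600)))
for d in(a,b):print(np.round(d['mtx'],1).tolist(),np.round(-np.array(d['R']).T@d['t']),np.round(d['R'],2).tolist())
print(read_state())
E
```

```text
[[410.1, 0.0, 257.3], [0.0, 410.1, 190.9], [0.0, 0.0, 1.0]] [ 371.   13. 1450.] [[-0.0, -1.0, -0.0], [-1.0, 0.0, -0.1], [0.1, 0.0, -1.0]]
[[391.6, 0.0, 257.8], [0.0, 391.6, 190.4], [0.0, 0.0, 1.0]] [  60. -684. 1129.] [[0.86, -0.51, 0.0], [-0.39, -0.67, -0.63], [0.32, 0.54, -0.78]]
{'clock': 0.1, 'qpos': array([-1.25676694,  0.62923256,  0.03844072,  1.51824163, -0.02699635,
        0.9962811 , -0.01998821]), 'qd': array([ 0.000492  , -0.00134594, -0.00093238, -0.00361349,  0.00051179,
        0.00038384,  0.00030413]), 'tau': array([ 3.85198000e-03, -5.64534509e+01,  1.23098362e+00, -1.93972278e+01,
        1.13868871e-02,  5.33325263e-03,  2.46945700e-05]), 'eef_pos': array([240.74401498, 603.13070926, 194.0031021 ]), 'tool_rot': array([-3.13994785e+00,  1.52706002e-05,  2.76178091e+00]), 'force': array([ 0.50773149,  0.25842326, -0.54910616]), 'torque': array([0.02337581, 0.01059646, 0.00763414]), 'gripper_force': 0.0, 'width': 85.45778173847614}
```

View pics/top0.png

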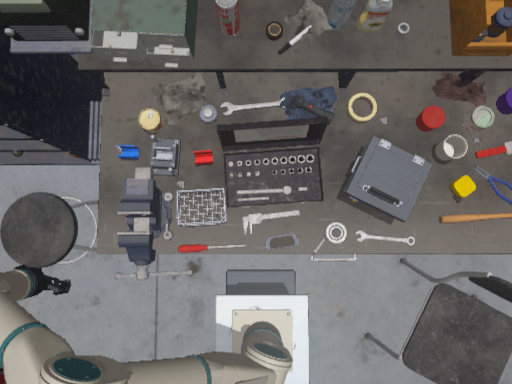

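View pics/scene0.png

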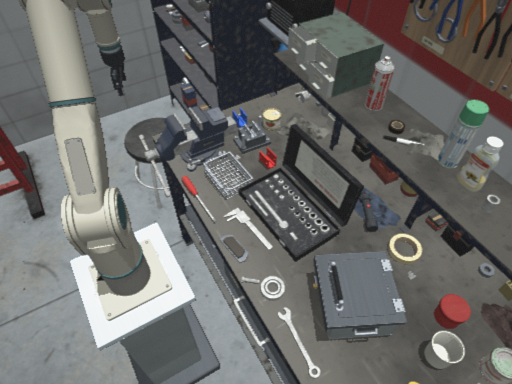

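The top view shows the die with the grey bracket at (165,157), the basket at (202,207), the tank at (387,178), and the vise at (140,220). U-shaped candidates are blue at (128,152), red at (204,157), and bare steel in the die at (165,157). I choose the one in the die and will check it in a close crop.

Run:
```python
from h import *
a=load('top0')['pixels'];b=load('scene0')['pixels']
def c(im,x,y,w,h,s):return cv2.resize(im[y:y+h,x:x+w],None,fx=s,fy=s,interpolation=cv2.INTER_CUBIC)
L=c(a,140,128,50,60,6);B=c(b,220,100,62,60,6)
M=c(a,335,130,110,95,4);N=c(a,168,180,70,54,5)
o=np.zeros((600,800,3),np.uint8)
for im,x,y in((L,0,0),(M,300,0),(N,0,362),):
    h=min(im.shape[0],600-y);w=min(im.shape[1],800-x);o[y:y+h,x:x+w]=im[:h,:w]
B=c(b,225,110,56,44,5);o[380:380+220,400:680]=B[:220]
cv2.imwrite('pics/crop1.png',o[:,:,::-1])
d=load('top0')
for n,u,z in(('die block',(165,157),58),('basket',(202,207),48),('tank',(387,178),121),('blue',(128,152),40),('red',(204,157),40)):print(n,plane(d,u,z).round())
```

```text
die block [625. 332.  58.]
basket [453. 204.  48.]
tank [ 542. -409.  121.]
blue [647. 466.  40.]
red [628. 200.  40.]
```

View pics/crop1.png

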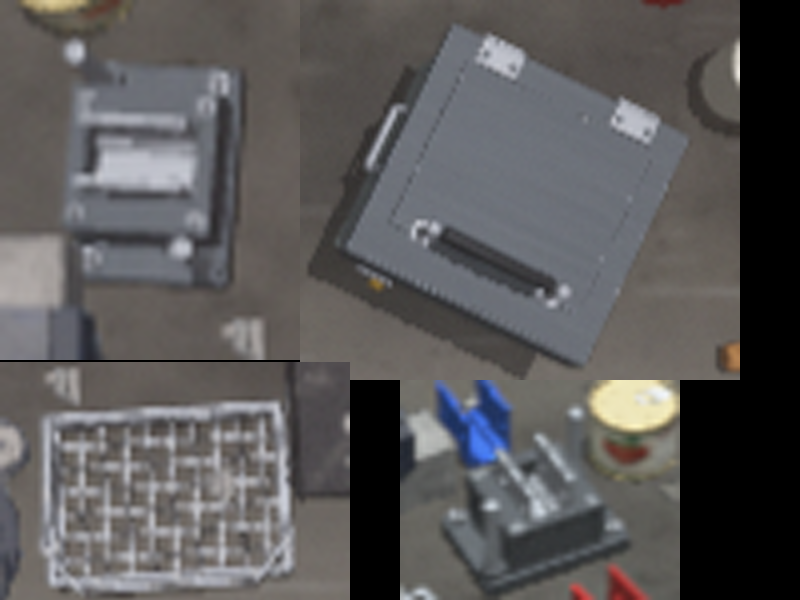

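The crop confirms the choice: a bare-steel U in the die, with its walls running along image columns (world y). Pillar tops are at about (152.4,136.7) and (170,169) in top. The lid handle runs from (366,187) to (400,203), with the hinges to its upper right. Next I'll measure these points.

Run:
```python
from h import *
d=load('top0');s=load('scene0')
p1=plane(d,(152.2,136.7),90);p2=plane(d,(169.9,169),90)
print('pillars',p1.round(1),p2.round(1),np.linalg.norm(p1-p2),'mid',((p1+p2)/2).round(1))
v=p1-p2; print('ang',np.arctan2(v[1],v[0]), 'nom',np.arctan2(34,54))
q1=plane(s,(259.8,116.4),90);q2=plane(s,(243,135.4),90);print('scene',q1.round(1),q2.round(1),((q1+q2)/2).round(1))
# bracket bright
g=cv2.cvtColor(d['pixels'],cv2.COLOR_RGB2GRAY);sub=g[140:176,148:182]
print(sub[2:30,2:30])
# block corners
c=lambda x,y:(140+x/6-.5+.08,128+y/6-.5+.08)
for k in((78,66),(222,70),(70,232),(212,240)):print('blk',plane(d,c(*k),58).round(1))
# handle
m=((g<62)&(np.indices(g.shape)[0]>180)&(np.indices(g.shape)[0]<208)&(np.indices(g.shape)[1]>366)&(np.indices(g.shape)[1]<402)).astype(np.uint8)
ys,xs=np.nonzero(m);print('handle dark',len(xs),cv2.minAreaRect(np.c_[xs,ys].astype(np.float32)))
t=lambda x,y:((x-300)/4+335-.4,130+y/4-.4)
h1=plane(d,t(425,230),154);h2=plane(d,t(560,292),154);print('handle',h1.round(1),h2.round(1),np.linalg.norm(h1-h2),((h1+h2)/2).round(1))
C=[plane(d,t(*k),121) for k in((455,25),(688,138),(583,365),(343,247))]
print('lid',np.round(C,1).tolist(),np.mean(C,0).round(1),[np.linalg.norm(C[i]-C[i-1]).round() for i in range(4)])
n=lambda x,y:(168+x/5-.4,180+(y-362)/5-.4)
B=[plane(d,n(*k),48) for k in((44,414),(283,402),(294,572),(52,586))]
print('basket',np.round(B,1).tolist(),np.mean(B,0).round(1),[np.linalg.norm(B[i]-B[i-1]).round() for i in range(4)])
```

```text
pillars [689.2 369.4  90. ] [578.8 307.6  90. ] 126.5175920302733 mid [634.  338.5  90. ]
ang 0.5098473735541839 nom 0.5619215622568153
scene [689.9 365.4  90. ] [577.4 302.2  90. ] [633.6 333.8  90. ]
[[ 90  95 105 108 104 101 101 101 101 105 100 111 111 112 112 110 112 112
  114 113 111 114 111 112 125 160 122 175]
 [ 90  94 112 134 143 138 112 109 112 111 110 111 110 112 112 111 112 111
  110 112 111 112 111 111 118 140 117 153]
 [ 89  94 113 139 145 128 110 111 112 113 112 111 112 112 113 112 111 111
  111 111 110 112 117 141 146 134  82  72]
 [ 90  95 116 136 141 111 113 112 111 112 112 113 112 111 112 111 110 112
  112 110 110 110 121 158 135 159  74  56]
 [ 90  96 118 139 151 126 126 127 127 126 114 113 113 113 113 113 112 112
  111 111 112 110 119 144 125 146  66  53]
 [ 90  98 118 149 160 153 158 171 172 171 167 168 168 165 154 155 154 154
  152 140 134 107 113 121 123 115  61  53]
 [ 94 101 116 133 133 129 133 149 148 150 150 157 156 154 145 148 155 156
  155 150 154  93 101 103 109 103  63  54]
 [ 95 101 109 108  95  70  76  85  89  80  80  92  92  91  93  95 110 111
  117
[... 2380 characters left out ...]
lk [690.1 376.3  58. ]
blk [687.5 293.3  58. ]
blk [593.5 378.8  58. ]
blk [588.6 297.4  58. ]
handle dark 96 ((380.9020690917969, 201.34536743164062), (29.952713012695312, 18.17469596862793), 23.96249008178711)
handle [ 508.7 -330.   154. ] [ 459.  -435.3  154. ] 116.44412245222841 [ 483.9 -382.7  154. ]
lid [[682.1, -368.4, 121.0], [587.2, -556.1, 121.0], [402.1, -463.1, 121.0], [498.5, -271.7, 121.0]] [ 542.5 -414.8  121. ] [np.float64(207.0), np.float64(210.0), np.float64(207.0), np.float64(214.0)]
basket [[512.3, 293.1, 48.0], [520.0, 128.8, 48.0], [403.3, 120.8, 48.0], [394.4, 285.7, 48.0]] [457.5 207.1  48. ] [np.float64(118.0), np.float64(164.0), np.float64(117.0), np.float64(165.0)]
```

Die is at about (634,336), yaw −0.05. The basket is at (457,207), yaw +0.05. The handle is at (484,−384), lid yaw about −0.46. All sizes agree with those given. Now I'll lift and move over the die for a close look.

```bash
cat >> h.py <<'E'
from scipy.spatial.transform import Rotation as Ro
def rel(pos,yaw,rp=(np.pi,0),frm=None):
    s=read_state();p,r=(s['eef_pos'],s['tool_rot']) if frm is None else frm
    R0=Ro.from_euler('xyz',r);R1=Ro.from_euler('xyz',[rp[0],rp[1],yaw])
    print('t',s['clock'],'at',s['eef_pos'].round(1),s['tool_rot'].round(3),'F',s['force'].round(1),'w',round(s['width'],1))
    print(' d(cm)',(R0.inv().apply(np.array(pos)-p)/10).round(2),'a',(R0.inv()*R1).as_rotvec().round(3))
E
python3 - <<'E'
from h import *
d=load('top0')
print('bracket top',[plane(d,(c,r),83).round(1) for c,r in((161.7,152.5),(161.7,147.5),(161.7,157.6))])
for z in(100,150,200):print('vise',z,plane(d,(138,215),z).round(),plane(d,(156,178),z).round())
rel((634,336,330),1.519,frm=(np.array([240.954,603.705,194.813]),[np.pi,0,2.7618]))
E
```

```text
bracket top [array([636.4, 337.9,  83. ]), array([653.5, 338.2,  83. ]), array([618.9, 337.5,  83. ])]
vise 100 [425. 408. 100.] [547. 351. 100.]
vise 150 [423. 393. 150.] [541. 339. 150.]
vise 200 [421. 378. 200.] [534. 326. 200.]
t 0.1 at [240.7 603.1 194. ] [-3.14   0.     2.762] F [ 0.5  0.3 -0.5] w 85.5
 d(cm) [-46.43 -10.29 -13.52] a [-0.    -0.     1.243]
```

>>> send_rows:
  series:
    - {"dz":-4,"hand":0}
    - {"dz":-8,"hand":0}
    - {"dz":-12,"hand":0}
    - {"dz":-13.5,"hand":0}

```text
invalid input at $.series[0]: expected keys ax, ay, az, dx, dy, dz, hand
```

>>> send_rows:
  series:
    - {"ax":0,"ay":0,"az":0,"dx":0,"dy":0,"dz":-4,"hand":0}
    - {"ax":0,"ay":0,"az":0,"dx":0,"dy":0,"dz":-8,"hand":0}
    - {"ax":0,"ay":0,"az":0,"dx":0,"dy":0,"dz":-12,"hand":0}
    - {"ax":0,"ay":0,"az":0.05,"dx":-2,"dy":-0.5,"dz":-13.5,"hand":0}
    - {"ax":0,"ay":0,"az":0.15,"dx":-6,"dy":-1.4,"dz":-13.5,"hand":0}
    - {"ax":0,"ay":0,"az":0.28,"dx":-10.5,"dy":-2.4,"dz":-13.5,"hand":0}
    - {"ax":0,"ay":0,"az":0.41,"dx":-15,"dy":-3.4,"dz":-13.5,"hand":0}
    - {"ax":0,"ay":0,"az":0.54,"dx":-19.5,"dy":-4.4,"dz":-13.5,"hand":0}
    - {"ax":0,"ay":0,"az":0.67,"dx":-24,"dy":-5.4,"dz":-13.5,"hand":0}
    - {"ax":0,"ay":0,"az":0.8,"dx":-28.5,"dy":-6.4,"dz":-13.5,"hand":0}

```text
clock: 1.1
eef_pos: [483.5, 435.9, 328.9]
tool_rot: [-3.14, 0.001, 1.954]
force: [-0.1, -1.0, -0.3]
width: 85.4
gripper_force: 0.0
```

>>> send_rows:
  series:
    - {"ax":0,"ay":0,"az":0.12,"dx":-4,"dy":2.6,"dz":0,"hand":0}
    - {"ax":0,"ay":0,"az":0.24,"dx":-8,"dy":5.2,"dz":0,"hand":0}
    - {"ax":0,"ay":0,"az":0.36,"dx":-12,"dy":7.9,"dz":2,"hand":0}
    - {"ax":0,"ay":0,"az":0.443,"dx":-15.2,"dy":10.1,"dz":5,"hand":0}
    - {"ax":0,"ay":0,"az":0.443,"dx":-15.3,"dy":10.2,"dz":9,"hand":0}
    - {"ax":0,"ay":0,"az":0.443,"dx":-15.3,"dy":10.2,"dz":11,"hand":0}
    - {"ax":0,"ay":0,"az":0.443,"dx":-15.3,"dy":10.2,"dz":11,"hand":0}

```text
clock: 1.8
eef_pos: [632.1, 333.4, 214.5]
tool_rot: [-3.133, 0.005, 1.516]
force: [-0.1, 1.3, -0.7]
width: 85.4
gripper_force: 0.0
```

Run:
```python
from h import *
d=grab('wrist','w1');print(np.round(-d['R'].T@d['t']));rel((635,337,220),1.519)
for X in((634,336,83),(689,369,90),(579,307,90)):print(proj(d,X).round())
```

```text
[638. 404. 392.]
t 1.85 at [633.5 334.6 217.5] [-3.138e+00  3.000e-03  1.517e+00] F [-0.1  0.2 -0. ] w 85.2
 d(cm) [ 0.25  0.13 -0.25] a [-0.004  0.003 -0.002]
[261. 175.]
[313. 142.]
[212. 205.]
```

View pics/w1.png

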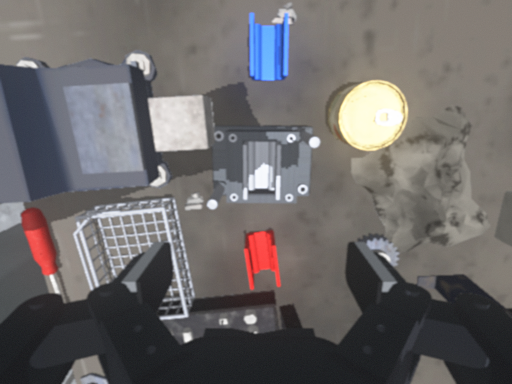

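The wrist view shows the die's pillars at (314,142) and (212,204), as predicted to within 1 px. The bracket is at (262,165), with blue at (268,48) and red at (262,257). A vise jaw end is at (212,123), so I'll check its clearance and fix the bracket's walls precisely.

Run:
```python
from h import *
d=load('w1')
for z in(60,100,140):print('jaw',z,plane(d,(213,123),z).round(),plane(d,(213,150),z).round())
g=cv2.cvtColor(d['pixels'],cv2.COLOR_RGB2GRAY)
for r in(145,155,165,175,185):print(r,g[r,236:290].tolist())
print([int(x) for x in g[125:206,251]]); print([int(x) for x in g[125:206,275]])
for X in((634,337,83),(616,337,83),(652,337,83),(634,367,83),(634,307,83)):print(proj(d,X).round(1))
```

```text
jaw 60 [584. 392.  60.] [581. 362.  60.]
jaw 100 [590. 393. 100.] [588. 367. 100.]
jaw 140 [597. 395. 140.] [594. 372. 140.]
145 [88, 86, 87, 86, 87, 88, 98, 126, 140, 137, 123, 111, 122, 141, 150, 147, 138, 130, 129, 143, 159, 164, 161, 159, 157, 157, 158, 158, 158, 157, 158, 155, 140, 129, 130, 140, 148, 153, 146, 121, 108, 122, 134, 134, 120, 101, 91, 89, 89, 90, 93, 89, 85, 87]
155 [86, 89, 86, 88, 87, 88, 105, 136, 152, 152, 134, 119, 124, 141, 150, 148, 139, 131, 127, 144, 157, 163, 162, 158, 156, 157, 156, 157, 156, 156, 158, 153, 138, 129, 133, 140, 148, 152, 142, 122, 119, 138, 153, 151, 131, 106, 90, 89, 88, 90, 89, 89, 91, 89]
165 [88, 85, 87, 88, 87, 85, 99, 131, 152, 151, 138, 121, 125, 141, 150, 148, 141, 128, 129, 142, 155, 158, 155, 155, 179, 227, 244, 250, 248, 246, 247, 241, 205, 160, 155, 154, 152, 148, 135, 117, 121, 140, 153, 148, 127, 99, 87, 88, 88, 90, 91, 87, 86, 88]
175 [87, 87, 86, 87, 88, 86, 100, 129, 148, 150, 136, 121, 142, 195, 231, 232, 220, 197, 202, 236, 249, 251, 250, 249, 249, 247, 249, 249, 249, 249, 248, 237, 206, 194, 216, 224, 198, 158, 129, 1
[... 502 characters left out ...]
, 146, 145, 146, 148, 148, 147, 148, 147, 147, 147, 145, 148, 147, 145, 146, 183, 232, 241, 242, 242, 240, 242, 240, 240, 240, 240, 240, 240, 242, 243, 235, 157, 82, 65, 84, 110, 127, 138, 140, 139, 138, 139, 138, 134, 124, 116, 119]
[86, 71, 80, 77, 70, 67, 92, 132, 146, 147, 146, 145, 145, 134, 105, 83, 94, 116, 124, 122, 121, 122, 121, 120, 123, 125, 125, 125, 127, 125, 122, 120, 114, 119, 116, 116, 119, 118, 118, 117, 117, 118, 118, 115, 116, 115, 114, 114, 113, 114, 120, 135, 140, 140, 144, 152, 155, 160, 161, 163, 160, 156, 158, 168, 165, 157, 155, 158, 161, 165, 168, 173, 177, 175, 164, 145, 137, 132, 126, 120, 119]
[261.  173.7]
[244.4 174.5]
[277.7 172.8]
[259.5 145.8]
[262.5 200.2]
```

Run:
```python
from h import *
w=load('w1');t=load('top0')
P=[np.array(d['mtx'])@np.c_[d['R'],d['t']] for d in(w,t)]
X=cv2.triangulatePoints(P[0],P[1],np.array([[213.],[150.]]),np.array([[151.3],[167.]]));print((X[:3]/X[3]).ravel().round())
rel((634.4,337,120),1.519)
```

```text
[586. 368.  96.]
t 1.85 at [633.5 334.6 217.5] [-3.138e+00  3.000e-03  1.517e+00] F [-0.1  0.2 -0. ] w 85.2
 d(cm) [0.27 0.11 9.75] a [-0.004  0.003 -0.002]
```

>>> send_rows:
  series:
    - {"ax":0,"ay":0,"az":0,"dx":0.1,"dy":0,"dz":3,"hand":0}
    - {"ax":0,"ay":0,"az":0,"dx":0.1,"dy":0,"dz":7,"hand":0}
    - {"ax":0,"ay":0,"az":0,"dx":0.1,"dy":0,"dz":11,"hand":0}
    - {"ax":0,"ay":0,"az":0,"dx":0.1,"dy":0,"dz":12,"hand":0}
    - {"ax":0,"ay":0,"az":0,"dx":0.1,"dy":0,"dz":12,"hand":0}
    - {"ax":0,"ay":0,"az":0,"dx":0.1,"dy":0,"dz":12,"hand":0}
    - {"ax":0,"ay":0,"az":0,"dx":0.1,"dy":0,"dz":12,"hand":0}

```text
clock: 2.55
eef_pos: [636.6, 337.7, 102.9]
tool_rot: [3.137, -0.002, 1.519]
force: [0.5, 0.5, 0.4]
width: 85.4
gripper_force: 0.0
```

>>> send_rows:
  series:
    - {"ax":0,"ay":0,"az":0,"dx":0,"dy":0,"dz":0,"hand":0}
    - {"ax":0,"ay":0,"az":0,"dx":0,"dy":0,"dz":0,"hand":0}
    - {"ax":0,"ay":0,"az":0,"dx":0,"dy":0,"dz":0,"hand":0}

```text
clock: 2.85
eef_pos: [634.8, 337.2, 100.5]
tool_rot: [3.141, -0.001, 1.519]
force: [0.4, 0.6, -0.7]
width: 85.4
gripper_force: 0.0
```

Run:
```python
from h import *
rel((634.4,337,61),1.519)
d=grab('wrist','w2')
for X in((634.4,337,83),(616,337,83),(652,337,83),(634,367,83),(634,307,83)):print(proj(d,X).round(1))
cv2.imwrite('pics/w2b.png',cv2.resize(d['pixels'][80:384,100:420,::-1],None,fx=1.8,fy=1.8))
```

```text
t 2.85 at [634.8 337.2 100.5] [ 3.141e+00 -1.000e-03  1.519e+00] F [ 0.4  0.6 -0.7] w 85.4
 d(cm) [-0.02 -0.04  3.95] a [ 0.001 -0.001 -0.   ]
[257.8 213.2]
[231.9 214.5]
[282.6 212. ]
[254.9 171.7]
[259.4 251.6]
```

View pics/w2b.png

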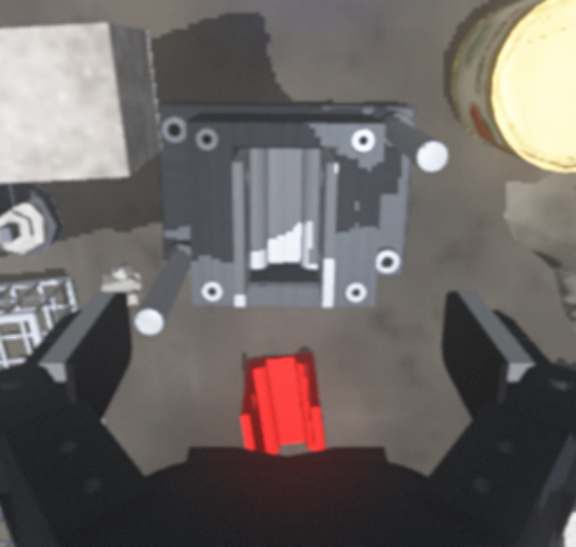

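The crop has the bracket's walls at about (238,230) and (329,230), centred between the fingers to about 1 mm. Next I descend and grip.

>>> send_rows:
  series:
    - {"ax":0,"ay":0,"az":0,"dx":0.1,"dy":0,"dz":1.5,"hand":0}
    - {"ax":0,"ay":0,"az":0,"dx":0.1,"dy":0,"dz":3,"hand":0}
    - {"ax":0,"ay":0,"az":0,"dx":0.1,"dy":0,"dz":4,"hand":0}
    - {"ax":0,"ay":0,"az":0,"dx":0.1,"dy":0,"dz":4,"hand":0}
    - {"ax":0,"ay":0,"az":0,"dx":0.1,"dy":0,"dz":4,"hand":0}
    - {"ax":0,"ay":0,"az":0,"dx":0.1,"dy":0,"dz":4,"hand":0}

```text
clock: 3.5
eef_pos: [635.1, 338.1, 60.2]
tool_rot: [3.141, -0.0, 1.519]
force: [0.1, -1.1, -0.8]
width: 85.1
gripper_force: 0.0
```

>>> send_rows:
  series:
    - {"ax":0,"ay":0,"az":0,"dx":0,"dy":0,"dz":0,"hand":0.2}
    - {"ax":0,"ay":0,"az":0,"dx":0,"dy":0,"dz":0,"hand":0.35}
    - {"ax":0,"ay":0,"az":0,"dx":0,"dy":0,"dz":0,"hand":0.45}
    - {"ax":0,"ay":0,"az":0,"dx":0,"dy":0,"dz":0,"hand":1}
    - {"ax":0,"ay":0,"az":0,"dx":0,"dy":0,"dz":0,"hand":1}
    - {"ax":0,"ay":0,"az":0,"dx":0,"dy":0,"dz":0,"hand":1}
    - {"ax":0,"ay":0,"az":0,"dx":0,"dy":0,"dz":0,"hand":1}

```text
clock: 4.2
eef_pos: [634.6, 338.1, 59.8]
tool_rot: [-3.142, -0.0, 1.519]
force: [0.1, -0.2, -0.3]
width: 0.2
gripper_force: 0.0
```

Run:
```python
from h import *
print(read_state()['width'],read_state()['gripper_force'])
a=grab('wrist','w3');b=grab('scene','s3');t=grab('top','t3')
o=np.zeros((600,800,3),np.uint8)
o[:384,:400]=a['pixels'][:,56:456];o[:300,400:]=cv2.resize(b['pixels'][90:165,205:305],(400,300));o[300:,400:]=cv2.resize(t['pixels'][120:195,120:220],(400,300))
cv2.imwrite('pics/c3.png',o[:,:,::-1])
```

```text
0.24639621610940848 0.0
```

View pics/c3.png

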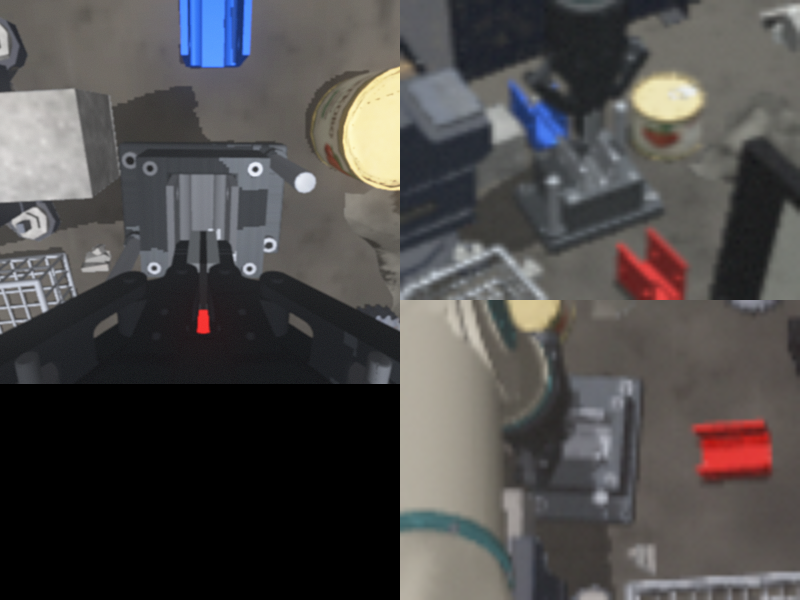

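The view shows the fingers shut with nothing between them, apparently standing above the bracket's walls. I'll check where the tips should appear.

Run:
```python
from h import *
a,b,t,w1=load('w3'),load('s3'),load('t3'),load('w1')
p=read_state()['eef_pos'];print(p,read_state()['qpos'].round(3))
for z in(60,79,90,110,133):
  X=(p[0],p[1],z);print(z,'wristcrop',(proj(a,X)-[56,0]).round(),'scenecrop',((proj(b,X)-[205,90])*4+[400,0]).round(),'topcrop',((proj(t,X)-[120,120])*4+[400,300]).round())
for n,d in(('a',a),('w1',w1)):print(n,np.round(-d['R'].T@d['t'],1))
# die features in scene crop: pillars
for X in((689.5,368,90),(579,305,90)):print(((proj(b,X)-[205,90])*4+[400,0]).round(),(proj(a,X)-[56,0]).round())
```

```text
[634.59848664 338.02019888  59.75803361] [-0.692  0.897  0.316  1.413 -0.32   0.882 -0.335]
60 wristcrop [202. 222.] scenecrop [585. 163.] topcrop [573. 437.]
79 wristcrop [202. 234.] scenecrop [585. 148.] topcrop [568. 433.]
90 wristcrop [202. 242.] scenecrop [585. 140.] topcrop [565. 430.]
110 wristcrop [202. 260.] scenecrop [585. 124.] topcrop [559. 426.]
133 wristcrop [202. 287.] scenecrop [585. 106.] topcrop [552. 420.]
a [638.3 407.3 238. ]
w1 [637.5 403.6 392.3]
[618. 104.] [304. 184.]
[552. 179.] [111. 298.]
```

Run:
```python
from h import *
a,b=load('w3')['pixels'],load('s3')['pixels']
o=np.zeros((600,800,3),np.uint8)
f=lambda im:np.clip(im.astype(float)**.6*9.2,0,255).astype(np.uint8)
o[:,:450]=cv2.resize(f(a)[150:350,185:335],(450,600),interpolation=cv2.INTER_CUBIC)
o[:400,450:]=cv2.resize(f(b)[95:155,220:272],(350,400),interpolation=cv2.INTER_CUBIC)
cv2.imwrite('pics/c4.png',o[:,:,::-1])
```

```text
(no output)
```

View pics/c4.png

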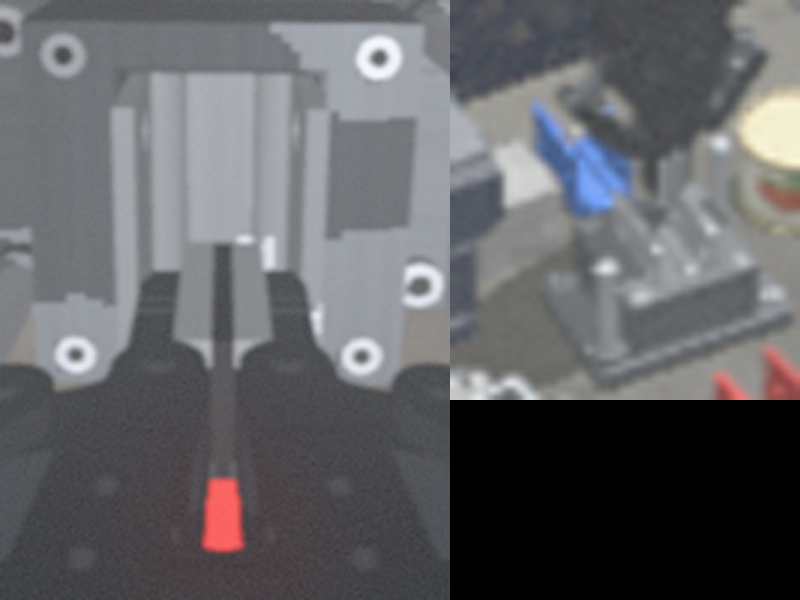

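Run:
```python
from h import *
a,b=load('w3'),load('s3')
for y in(338,343,349):
  c,v=ray(a,(259,231.7));k=(y-c[1])/v[1];print(y,(c+k*v).round(1))
for x in(634.6,):
  for r in(120,124,128):
    c,v=ray(b,(252,r));k=(x-c[0])/v[0];print('scene',r,(c+k*v).round(1))
P=[np.array(d['mtx'])@np.c_[d['R'],d['t']] for d in(a,b)]
X=cv2.triangulatePoints(P[0],P[1],np.array([[259.],[231.7]]),np.array([[252.],[124.]]));print((X[:3]/X[3]).ravel().round())
g=a['pixels'][226:262:2,240:282].mean(2).astype(int);print(g)
```

```text
338 [635.  338.   75.9]
343 [635.2 343.   87.6]
349 [635.5 349.  101.6]
scene 120 [634.6 331.8 120.2]
scene 124 [634.6 332.1  99.6]
scene 128 [634.6 332.4  78.5]
[638. 342.  90.]
[[125 126 121 119 114 107 101 109 120 130 133 133 133 129 130 129 128 127
  127 127 129 130 131 129 128 128 128 127 116 106 103 111 117 122 121 125
  127 127 127 120 107  88]
 [127 124 122 119 113 107 101 109 122 131 132 133 131 132 130 129 128 130
  128 129 130 129 131 135 149 162 164 162 145 119 107 110 119 137 147 149
  139 131 126 120 104  86]
 [125 124 122 118 113 106 100 102 111 115 116 118 118 117 116 113 107 104
  100 104 103 104 111 133 165 187 193 187 166 132 115 115 143 181 204 205
  172 139 127 119 102  83]
 [126 124 123 119 115 107 100  95  95  94  93  93  93  93  92  80  60  45
   41  39  40  50  71  88  95  96  94  95  94  92  93 115 163 194 210 205
  173 139 128 121 102  82]
 [128 123 121 119 113 105  97  94  94  94  93  94  94  93  92  81  60  42
   39  39  38  48  70  86  94  95  93  93  93  94  91 109 150 187 207 205
  174 138 125 119 100  84]
 [126 123 121 119 112 105  97  93  93  93  93 
[... 1529 characters left out ...]
 [ 41  42  47  64  81  90  93  94  94  93  93  94  93  93  87  70  49  34
   34  33  36  39  57  79  89  94  93  93  94  91  93  93  93  90  77  57
   45  46  46  43  45  43]
 [ 37  39  48  70  87  91  93  94  93  93  92  91  93  94  88  72  47  37
   32  37  34  40  54  79  92  92  92  94  94  92  91  93  93  90  80  60
   44  38  38  39  39  39]
 [ 35  38  50  74  89  92  94  93  91  94  95  90  93  94  86  69  48  35
   35  35  36  37  55  77  90  93  93  93  92  93  91  93  94  92  85  66
   45  41  38  37  39  36]
 [ 33  35  55  79  91  94  93  92  91  93  92  92  93  93  87  63  44  30
   35  35  36  36  50  77  92  93  93  93  91  92  93  91  92  93  87  68
   48  38  39  38  40  38]]
```

Both views put the shut tips at about z = 90–100, above the bracket's top at 83, though the TCP reads 60. So the fingers closed over it and touched nothing. Reported z = 40 still keeps the tips clear of the die, so I'll open, go down to that and close again.

>>> send_rows:
  series:
    - {"ax":0,"ay":0,"az":0,"dx":0,"dy":0,"dz":0,"hand":0}
    - {"ax":0,"ay":0,"az":0,"dx":0,"dy":0,"dz":0,"hand":0}
    - {"ax":0,"ay":0,"az":0,"dx":0,"dy":0,"dz":0,"hand":0}
    - {"ax":0,"ay":0,"az":0,"dx":0,"dy":0,"dz":0,"hand":0}
    - {"ax":0,"ay":0,"az":0,"dx":0,"dy":0,"dz":0,"hand":0}
    - {"ax":0,"ay":0,"az":0,"dx":0,"dy":0,"dz":0,"hand":0}

```text
clock: 4.95
eef_pos: [634.6, 338.0, 59.8]
tool_rot: [-3.142, -0.0, 1.519]
force: [0.1, 0.5, 0.2]
width: 84.8
gripper_force: 0.0
```

>>> send_rows:
  series:
    - {"ax":0,"ay":0,"az":0,"dx":0,"dy":0,"dz":0.5,"hand":0.1}
    - {"ax":0,"ay":0,"az":0,"dx":0,"dy":0,"dz":1,"hand":0.2}
    - {"ax":0,"ay":0,"az":0,"dx":0,"dy":0,"dz":1.5,"hand":0.2}
    - {"ax":0,"ay":0,"az":0,"dx":0,"dy":0,"dz":1.5,"hand":0.2}
    - {"ax":0,"ay":0,"az":0,"dx":0,"dy":0,"dz":1.5,"hand":0.2}

```text
clock: 5.45
eef_pos: [634.5, 337.9, 44.4]
tool_rot: [-3.141, 0.0, 1.519]
force: [-0.8, 0.1, 0.1]
width: 68.4
gripper_force: 0.0
```

Run:
```python
from h import *
rel((634.4,337.5,40),1.519)
grab('wrist','w5');b=grab('scene','s5')
f=lambda im:np.clip(im.astype(float)**.6*9.2,0,255).astype(np.uint8)
o=np.hstack([cv2.resize(f(load('w5')['pixels'])[150:350,165:355],(440,463),interpolation=cv2.INTER_CUBIC),cv2.resize(f(b['pixels'])[85:155,220:274],(357,463),interpolation=cv2.INTER_CUBIC)])
cv2.imwrite('pics/c5.png',o[:,:,::-1])
```

```text
t 5.45 at [634.5 337.9  44.4] [-3.141  0.     1.519] F [-0.8  0.1  0.1] w 68.4
 d(cm) [-0.04 -0.    0.44] a [-0.001  0.    -0.   ]
```

View pics/c5.png

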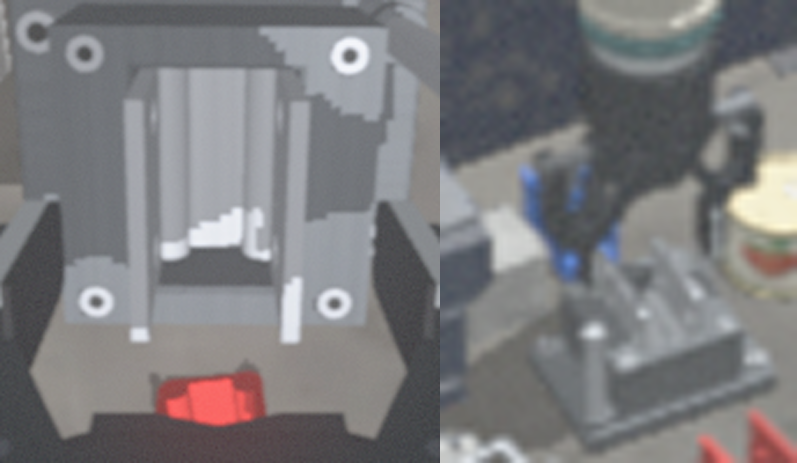

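The left view shows the fingers astride the bracket's walls, with inner edges at (60,200) and (380,200) and walls at (135,200) and (297,200). The fingers are still high, with tips at about the height of the wall tops. I'll go 11 mm lower and close.

>>> send_rows:
  series:
    - {"ax":0,"ay":0,"az":0,"dx":0,"dy":0,"dz":0.4,"hand":0.2}
    - {"ax":0,"ay":0,"az":0,"dx":0,"dy":0,"dz":0.8,"hand":0.2}
    - {"ax":0,"ay":0,"az":0,"dx":0,"dy":0,"dz":1.1,"hand":0.2}
    - {"ax":0,"ay":0,"az":0,"dx":0,"dy":0,"dz":1.1,"hand":0.35}
    - {"ax":0,"ay":0,"az":0,"dx":0,"dy":0,"dz":1.1,"hand":0.45}
    - {"ax":0,"ay":0,"az":0,"dx":0,"dy":0,"dz":1.1,"hand":0.48}
    - {"ax":0,"ay":0,"az":0,"dx":0,"dy":0,"dz":1.1,"hand":0.48}

```text
clock: 6.25
eef_pos: [634.8, 338.1, 34.0]
tool_rot: [3.141, -0.0, 1.519]
force: [0.8, 0.4, -0.4]
width: 44.5
gripper_force: 0.0
```

>>> send_rows:
  series:
    - {"ax":0,"ay":0,"az":0,"dx":0,"dy":0,"dz":0.2,"hand":0.48}
    - {"ax":0,"ay":0,"az":0,"dx":0,"dy":0,"dz":0.3,"hand":0.48}
    - {"ax":0,"ay":0,"az":0,"dx":0,"dy":0,"dz":0.3,"hand":0.48}

```text
clock: 6.55
eef_pos: [634.4, 337.9, 30.5]
tool_rot: [-3.141, 0.0, 1.519]
force: [-0.3, 0.1, 0.6]
width: 44.5
gripper_force: 0.0
```

Run:
```python
from h import *
rel((634.4,337.5,31),1.519)
d=grab('wrist','w6');g=d['pixels'].mean(2).astype(int)
print(d['mtx'][0,0],np.round(-d['R'].T@d['t'],1))
np.set_printoptions(linewidth=250)
print(g[200:270:5,205:320:3])
for z in(58,70,83):
  for x in(612,656):print(z,x,proj(d,(x,349,z)).round(),proj(d,(x,338,z)).round())
```

```text
t 6.55 at [634.4 337.9  30.5] [-3.141  0.     1.519] F [-0.3  0.1  0.6] w 44.5
 d(cm) [-0.04 -0.   -0.05] a [-0.  0. -0.]
292.17936486033017 [638.2 407.3 208.7]
[[ 70  71  73  77  85  87  84  76  87 113 129 127 117 100 133 137 133 132 131 132 134 135 118 111 123 130 129  90  86  81  85  84  90 125 126 126 126 122 123]
 [ 71  71  72  96 127 127 108  76 114 113 131 128 119 101 133 137 132 131 132 135 132 134 114 112 122 129 131  95  99  83 130 129 125  79 125 126 124 122 122]
 [ 72  70  72  92 127 128 112  75 108 112 130 126 118 102 132 138 134 131 131 132 130 134 113 113 125 131 130  94  99  86 127 128 123  71  73  75  97 110 123]
 [ 70  70  72  88 129 127 114  75  85 112 130 126 119 103 130 137 132 130 131 132 132 134 111 112 125 128 127  86  85  88 129 128 118  72  72  73  72 104 121]
 [ 72  71  70  85 127 129 118  78  78 109 130 126 120 105 130 136 132 131 129 133 131 133 112 115 124 129 124  82  79  92 130 127 113  73  73  73  72  71  73]
 [ 71  72  69  80 128 128 117  77  79 107 129 125 120 104 130 136 132 129 131 133 132 134 114 116 125 129 124  83  80  94 129 129 105  72  74  7
[... 773 characters left out ...]
128 129  66  37  40  37  68  93  95]
 [ 35  34  35  33 117 128 125  82  77  93 129 126 119 102 126 132 129 124 144 214 212 228 135 175 215 140 108  79  79 117 127 126  63  36  40  32  38  86  95]
 [ 32  34  35  33 110 125 124  84  77  94 130 127 121 108 223 228 226 222 221 225 222 227 150 188 135 129 107  80  79 121 128 126  65  37  38  37  39  49  93]
 [ 35  34  34  35 109 124 127  83  92 106 158 183 196 159 206 220 217 212 212 183 156 154 133 189 134 129 102 101  79 124 127 127  73  36  33  35  35  37  80]]
58 612 [217. 223.] [219. 242.]
58 656 [297. 219.] [297. 238.]
70 612 [214. 232.] [216. 251.]
70 656 [299. 228.] [300. 247.]
83 612 [209. 243.] [212. 264.]
83 656 [303. 238.] [303. 260.]
```

Rows of the pad edges at 233 give tips at about z = 70, 13 mm below the bracket's top. I'll go 7 mm lower and grip.

>>> send_rows:
  series:
    - {"ax":0,"ay":0,"az":0,"dx":0,"dy":0,"dz":0.3,"hand":0.48}
    - {"ax":0,"ay":0,"az":0,"dx":0,"dy":0,"dz":0.5,"hand":0.48}
    - {"ax":0,"ay":0,"az":0,"dx":0,"dy":0,"dz":0.7,"hand":0.48}
    - {"ax":0,"ay":0,"az":0,"dx":0,"dy":0,"dz":0.7,"hand":0.48}
    - {"ax":0,"ay":0,"az":0,"dx":0,"dy":0,"dz":0.7,"hand":1}
    - {"ax":0,"ay":0,"az":0,"dx":0,"dy":0,"dz":0.7,"hand":1}
    - {"ax":0,"ay":0,"az":0,"dx":0,"dy":0,"dz":0.7,"hand":1}
    - {"ax":0,"ay":0,"az":0,"dx":0,"dy":0,"dz":0.7,"hand":1}

```text
clock: 7.4
eef_pos: [634.6, 338.0, 23.8]
tool_rot: [-3.142, -0.0, 1.519]
force: [-0.1, 0.8, -0.1]
width: 39.0
gripper_force: 61.0
```

>>> send_rows:
  series:
    - {"ax":0,"ay":0,"az":0,"dx":0,"dy":0,"dz":-0.5,"hand":1}
    - {"ax":0,"ay":0,"az":0,"dx":0,"dy":0,"dz":-1.5,"hand":1}
    - {"ax":0,"ay":0,"az":0,"dx":0,"dy":0,"dz":-2.5,"hand":1}
    - {"ax":0,"ay":0,"az":0,"dx":0,"dy":0,"dz":-4,"hand":1}
    - {"ax":0,"ay":0,"az":0,"dx":0,"dy":0,"dz":-6,"hand":1}
    - {"ax":0,"ay":0,"az":0,"dx":0,"dy":0,"dz":-8,"hand":1}
    - {"ax":0,"ay":0,"az":0,"dx":0,"dy":0,"dz":-10,"hand":1}
    - {"ax":0,"ay":0,"az":0,"dx":0,"dy":0,"dz":-12,"hand":1}
    - {"ax":0,"ay":0,"az":0,"dx":0,"dy":0,"dz":-12,"hand":1}
    - {"ax":0,"ay":0,"az":0,"dx":0,"dy":0,"dz":-12,"hand":1}

```text
clock: 8.4
eef_pos: [634.8, 338.1, 144.6]
tool_rot: [3.141, -0.001, 1.519]
force: [-1.2, 0.5, -1.8]
width: 38.6
gripper_force: 60.8
```

Run:
```python
from h import *
print(read_state()['gripper_force']);rel((457,207,144),1.62)
```

```text
60.800363891758025
t 8.4 at [634.8 338.1 144.6] [ 3.141e+00 -1.000e-03  1.519e+00] F [-1.2  0.5 -1.8] w 38.6
 d(cm) [-14.02 -17.07   0.03] a [ 0.001 -0.001 -0.101]
```

Bracket is held (39 mm wide, about 1.8 N). Carrying it over the basket.

>>> send_rows:
  series:
    - {"ax":0,"ay":0,"az":-0.02,"dx":-1.4,"dy":-1.7,"dz":0,"hand":1}
    - {"ax":0,"ay":0,"az":-0.04,"dx":-4.2,"dy":-5.1,"dz":0,"hand":1}
    - {"ax":0,"ay":0,"az":-0.06,"dx":-7,"dy":-8.5,"dz":0,"hand":1}
    - {"ax":0,"ay":0,"az":-0.08,"dx":-9.8,"dy":-11.9,"dz":0,"hand":1}
    - {"ax":0,"ay":0,"az":-0.1,"dx":-12.6,"dy":-15.3,"dz":0,"hand":1}
    - {"ax":0,"ay":0,"az":-0.1,"dx":-14,"dy":-17.1,"dz":0,"hand":1}
    - {"ax":0,"ay":0,"az":-0.1,"dx":-14,"dy":-17.1,"dz":0,"hand":1}
    - {"ax":0,"ay":0,"az":-0.1,"dx":-14,"dy":-17.1,"dz":0,"hand":1}
    - {"ax":0,"ay":0,"az":-0.1,"dx":-14,"dy":-17.1,"dz":0,"hand":1}

```text
clock: 9.3
eef_pos: [457.5, 207.9, 143.6]
tool_rot: [3.141, -0.0, 1.619]
force: [-0.0, 1.2, -1.5]
width: 38.7
gripper_force: 61.2
```

Run:
```python
from h import *
rel((457,207,60),1.62)
d=grab('wrist','w7')
o=d['pixels'].copy()
# basket rim nominal rectangle projected, inner
c,s=np.cos(.05),np.sin(.05)
pts=[proj(d,(457+c*x-s*y,207+s*x+c*y,48)) for x,y in((56,80),(-56,80),(-56,-80),(56,-80))]
cv2.polylines(o,[np.int32(pts)],True,(255,0,0),1)
cv2.imwrite('pics/w7b.png',o[:,:,::-1])
```

```text
t 9.3 at [457.5 207.9 143.6] [ 3.141 -0.     1.619] F [-0.   1.2 -1.5] w 38.7
 d(cm) [-0.09 -0.06  8.36] a [ 0.001 -0.    -0.001]
```

View pics/w7b.png

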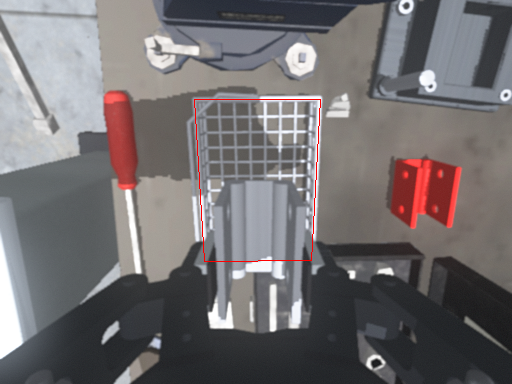

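The overlay of the basket's rim (194–320, 98) fits the picture, so the bracket hangs over its middle. Lowering it.

>>> send_rows:
  series:
    - {"ax":0,"ay":0,"az":0,"dx":-0.1,"dy":0,"dz":2,"hand":1}
    - {"ax":0,"ay":0,"az":0,"dx":-0.1,"dy":0,"dz":5,"hand":1}
    - {"ax":0,"ay":0,"az":0,"dx":-0.1,"dy":0,"dz":8,"hand":1}
    - {"ax":0,"ay":0,"az":0,"dx":-0.1,"dy":0,"dz":10.5,"hand":1}
    - {"ax":0,"ay":0,"az":0,"dx":-0.1,"dy":0,"dz":12.5,"hand":1}
    - {"ax":0,"ay":0,"az":0,"dx":-0.1,"dy":0,"dz":13.5,"hand":1}
    - {"ax":0,"ay":0,"az":0,"dx":-0.1,"dy":0,"dz":14,"hand":1}
    - {"ax":0,"ay":0,"az":0,"dx":-0.1,"dy":0,"dz":14,"hand":1}
    - {"ax":0,"ay":0,"az":0,"dx":-0.1,"dy":0,"dz":14,"hand":1}

```text
clock: 10.25
eef_pos: [457.4, 206.5, 4.4]
tool_rot: [3.14, -0.001, 1.619]
force: [0.2, -0.1, -1.3]
width: 39.0
gripper_force: 61.1
```

>>> send_rows:
  series:
    - {"ax":0,"ay":0,"az":0,"dx":0,"dy":0,"dz":0.2,"hand":1}
    - {"ax":0,"ay":0,"az":0,"dx":0,"dy":0,"dz":0.4,"hand":1}
    - {"ax":0,"ay":0,"az":0,"dx":0,"dy":0,"dz":0.5,"hand":1}
    - {"ax":0,"ay":0,"az":0,"dx":0,"dy":0,"dz":0.5,"hand":1}
    - {"ax":0,"ay":0,"az":0,"dx":0,"dy":0,"dz":0.5,"hand":1}

```text
clock: 10.75
eef_pos: [456.7, 206.1, -1.1]
tool_rot: [3.142, -0.0, 1.619]
force: [0.2, -0.9, -2.3]
width: 38.9
gripper_force: 61.1
```

>>> send_rows:
  series:
    - {"ax":0,"ay":0,"az":0,"dx":0,"dy":0,"dz":0.1,"hand":1}
    - {"ax":0,"ay":0,"az":0,"dx":0,"dy":0,"dz":0.1,"hand":1}
    - {"ax":0,"ay":0,"az":0,"dx":0,"dy":0,"dz":0.1,"hand":0.45}
    - {"ax":0,"ay":0,"az":0,"dx":0,"dy":0,"dz":0.1,"hand":0.4}
    - {"ax":0,"ay":0,"az":0,"dx":0,"dy":0,"dz":0.1,"hand":0.32}
    - {"ax":0,"ay":0,"az":0,"dx":0,"dy":0,"dz":0.1,"hand":0.32}
    - {"ax":0,"ay":0,"az":0,"dx":0,"dy":0,"dz":0.1,"hand":0.32}

```text
clock: 11.45
eef_pos: [456.7, 206.1, -2.1]
tool_rot: [3.141, -0.0, 1.619]
force: [0.0, 0.2, 0.5]
width: 58.2
gripper_force: 0.0
```

>>> send_rows:
  series:
    - {"ax":0,"ay":0,"az":0,"dx":0,"dy":0,"dz":-0.5,"hand":0.32}
    - {"ax":0,"ay":0,"az":0,"dx":0,"dy":0,"dz":-2,"hand":0.32}
    - {"ax":0,"ay":0,"az":0,"dx":0,"dy":0,"dz":-4,"hand":0.32}
    - {"ax":0,"ay":0,"az":0,"dx":0,"dy":0,"dz":-8,"hand":0.32}
    - {"ax":0,"ay":0,"az":0,"dx":0,"dy":0,"dz":-12,"hand":0.32}
    - {"ax":0,"ay":0,"az":0,"dx":0,"dy":0,"dz":-16,"hand":0.2}
    - {"ax":0,"ay":0,"az":0,"dx":0,"dy":0,"dz":-20,"hand":0.2}
    - {"ax":0,"ay":0,"az":0,"dx":0,"dy":0,"dz":-24,"hand":0.2}
    - {"ax":0,"ay":0,"az":0,"dx":0,"dy":0,"dz":-26,"hand":0.2}

```text
clock: 12.35
eef_pos: [457.9, 206.4, 261.6]
tool_rot: [3.137, -0.003, 1.618]
force: [-0.5, -0.6, 1.6]
width: 68.2
gripper_force: 0.0
```

Run:
```python
from h import *
d=grab('wrist','w8');p=d['pixels']
g=p.mean(2)
rel((484.5,-384.5,260),1.11)
for X in((457,207,57),(457,237,57),(457,177,57),(437,207,57),(477,207,57)):
  print(proj(d,X).round())
u=[proj(d,(457+x,207+y,57)) for x,y in((-45,60),(45,60),(-45,-60),(45,-60))];u=np.array(u)
x0,y0=u.min(0).astype(int);x1,y1=u.max(0).astype(int);print(x0,x1,y0,y1)
c=g[max(y0,0):y1:3,x0:x1:3].astype(int)
np.set_printoptions(linewidth=250);print(c)
```

```text
t 12.4 at [459.2 206.9 263.4] [ 3.134 -0.004  1.618] F [1.  0.3 2.1] w 68.3
 d(cm) [-59.2   -0.29   0.09] a [ 0.007 -0.006  0.508]
[257. 165.]
[258. 143.]
[256. 187.]
[242. 165.]
[272. 166.]
222 294 116 209
[[ 91  94 105  88  84  81 112  82  82  88 108 114 119 164 133 118 113 183 108 109 107 174 108  81]
 [ 73  74  95  80  72  70 105  73  72  79 104  88 112 149 131 109 106 183 109 109 110 171 105  79]
 [ 72  74  96  80  71  70 110  70  74  77 101  70  95 147 130 109 104 187 107 106 108 167 102  86]
 [ 96  95 106  98 100 101 118  97 104 103 116 102 108 172 168 187 186 204 195 203 194 216 193 182]
 [ 76  76  90  83  75  72 107  75  72  74  97  73  71 106 100 108 109 190  86  83  94 162 100  82]
 [ 74  73  90  83  74  71 107  71  75  75 102  73  73  90  76  74  91 118  71  69  75 116 103  84]
 [ 73  74  86  85  73  74 108  75  74  72 100  70  71  91  75  70  69 109  71  71  75 120 105  82]
 [113 115 119 117 119 114 119 114 117 117 123 114 111 113 109 115  95 116 106 106 110 193 168 129]
 [ 73  76  88  89  73  71 108  76  96  99 117 117 117 115  96  96  79 110  69  71  76 137  99  69]
 [
[... 1476 characters left out ...]
8  72]
 [176 124 125 188 124 132 141 209 153 143 194 148 153 172 159 149 201 201 159 159 165 161 164 108]
 [159 144 142 195 137 130 129 181 128 121 180 118 119 149 158 113 110 190 109 113 142 127 107  70]
 [196 120 121 144 123 119 115 173 114 115 181 110 111 128 143 106 104 193 107 105 141 122 101  73]
 [190 106 116 153 134 118 117 160 110 107 174 112 110 122 131 102 104 187 103 107 139 126 108  84]
 [104 138 165 160 169 168 163 188 162 160 197 165 160 161 164 165 168 201 161 165 174 171 145  90]
 [151 104  84 140 133 119 115 164 115 110 179 108 111 119 133 108 102 187 101  98 133 120 100  73]
 [162  89  82 103  92  78  77 123  75  73 142  73  71  83  97  71  68 108  65  62  97  82  66  71]]
```

The profile shows the bracket upright in the basket (columns 243–270, rows 140–188), as predicted. Now to the tank at safe height.

>>> send_rows:
  series:
    - {"ax":0,"ay":0,"az":0.02,"dx":-2,"dy":0,"dz":0,"hand":0.2}
    - {"ax":0,"ay":0,"az":0.05,"dx":-6,"dy":0,"dz":0,"hand":0.2}
    - {"ax":0,"ay":0,"az":0.09,"dx":-10.5,"dy":0,"dz":0,"hand":0.2}
    - {"ax":0,"ay":0,"az":0.13,"dx":-15,"dy":0,"dz":0,"hand":0.2}
    - {"ax":0,"ay":0,"az":0.17,"dx":-19.5,"dy":0,"dz":0,"hand":0.2}
    - {"ax":0,"ay":0,"az":0.21,"dx":-24,"dy":0,"dz":0,"hand":0.2}
    - {"ax":0,"ay":0,"az":0.25,"dx":-28.5,"dy":-0.1,"dz":0,"hand":0.3}
    - {"ax":0,"ay":0,"az":0.29,"dx":-33,"dy":-0.1,"dz":0,"hand":0.3}
    - {"ax":0,"ay":0,"az":0.33,"dx":-37.5,"dy":-0.2,"dz":0,"hand":0.3}
    - {"ax":0,"ay":0,"az":0.37,"dx":-42,"dy":-0.2,"dz":0,"hand":0.3}

```text
clock: 13.4
eef_pos: [472.4, -215.9, 256.6]
tool_rot: [-3.139, 0.0, 1.245]
force: [0.3, 0.3, 0.1]
width: 60.0
gripper_force: 0.0
```

Run:
```python
from h import *
rel((484.5,-384.5,240),1.11)
```

```text
t 13.4 at [ 472.4 -215.9  256.6] [-3.139  0.     1.245] F [0.3 0.3 0.1] w 60.0
 d(cm) [-15.59   6.54   1.64] a [-0.003  0.     0.135]
```

>>> send_rows:
  series:
    - {"ax":0,"ay":0,"az":0.03,"dx":-3.5,"dy":1.5,"dz":0,"hand":0.3}
    - {"ax":0,"ay":0,"az":0.06,"dx":-7,"dy":3,"dz":0,"hand":0.3}
    - {"ax":0,"ay":0,"az":0.09,"dx":-10.5,"dy":4.5,"dz":0,"hand":0.3}
    - {"ax":0,"ay":0,"az":0.135,"dx":-14,"dy":5.9,"dz":0.8,"hand":0.3}
    - {"ax":0,"ay":0,"az":0.135,"dx":-15.6,"dy":6.5,"dz":1.6,"hand":0.3}
    - {"ax":0,"ay":0,"az":0.135,"dx":-15.6,"dy":6.5,"dz":1.6,"hand":0.3}
    - {"ax":0,"ay":0,"az":0.135,"dx":-15.6,"dy":6.5,"dz":1.6,"hand":0.3}
    - {"ax":0,"ay":0,"az":0.135,"dx":-15.6,"dy":6.5,"dz":1.6,"hand":0.3}

```text
clock: 14.2
eef_pos: [486.8, -380.8, 241.5]
tool_rot: [-3.14, -0.001, 1.115]
force: [0.3, 0.2, 0.2]
width: 59.9
gripper_force: 0.0
```

Run:
```python
from h import *
rel((484.5,-384.5,98),1.11)
d=grab('wrist','w9');o=d['pixels'].copy()
th=-.46;ex=np.array([np.cos(th),np.sin(th),0]);ey=np.array([-np.sin(th),np.cos(th),0]);h=np.array([484.5,-384.5,154])
for k in(-48,0,48):
  u=proj(d,h+ey*k);print(k,u.round(1));cv2.circle(o,tuple(np.int32(u.round())),3,(255,0,0),1)
cv2.imwrite('pics/w9b.png',o[:,:,::-1])
```

```text
t 14.2 at [ 486.8 -380.8  241.5] [-3.140e+00 -1.000e-03  1.115e+00] F [0.3 0.2 0.2] w 59.9
 d(cm) [-0.45 -0.03 14.35] a [-0.001 -0.001  0.005]
-48 [257.9 239.5]
0 [258.  192.7]
48 [258.2 141.3]
```

View pics/w9b.png

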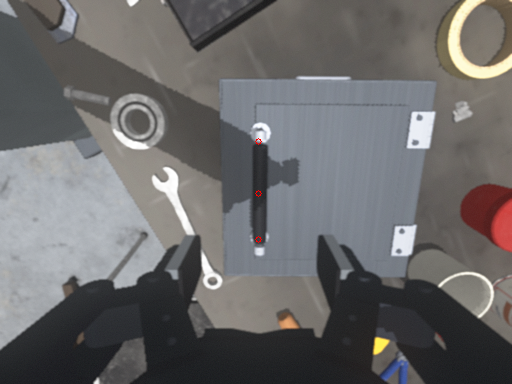

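The handle bar shows from (260,143) to (259,245). My estimate was within about 1.5 mm, so I descend over it.

>>> send_rows:
  series:
    - {"ax":0,"ay":0,"az":0,"dx":-0.3,"dy":0.1,"dz":2,"hand":0.45}
    - {"ax":0,"ay":0,"az":0,"dx":-0.5,"dy":0.1,"dz":5,"hand":0.45}
    - {"ax":0,"ay":0,"az":0,"dx":-0.5,"dy":0.1,"dz":8,"hand":0.45}
    - {"ax":0,"ay":0,"az":0,"dx":-0.5,"dy":0.1,"dz":10,"hand":0.45}
    - {"ax":0,"ay":0,"az":0,"dx":-0.5,"dy":0.1,"dz":11,"hand":0.45}
    - {"ax":0,"ay":0,"az":0,"dx":-0.5,"dy":0.1,"dz":11,"hand":0.45}
    - {"ax":0,"ay":0,"az":0,"dx":-0.5,"dy":0.1,"dz":11,"hand":0.45}
    - {"ax":0,"ay":0,"az":0,"dx":-0.5,"dy":0.1,"dz":11,"hand":0.45}

```text
clock: 15.05
eef_pos: [486.5, -387.6, 133.3]
tool_rot: [3.139, 0.001, 1.114]
force: [0.3, -0.9, -0.1]
width: 47.1
gripper_force: 0.0
```

Run:
```python
from h import *
rel((485.3,-386,98),1.11)
d=grab('wrist','w10');g=d['pixels'].mean(2).astype(int)
np.set_printoptions(linewidth=250)
c=np.array([np.cos(-.46),np.sin(-.46),0]);e=np.array([-c[1],c[0],0]);h=np.array([485.3,-386,0])
for z in(130,140,154,168):print(z,'barcentre',proj(d,h+[0,0,z]).round(),'tips+-21,front',[proj(d,h+[0,0,z]+s*21*c+11*e).round().tolist() for s in(-1,1)])
print(np.arange(180,340,4));print(np.c_[np.arange(170,290,6),g[170:290:6,180:340:4]])
```

```text
t 15.05 at [ 486.5 -387.6  133.3] [3.139e+00 1.000e-03 1.114e+00] F [ 0.3 -0.9 -0.1] w 47.1
 d(cm) [ 0.09 -0.19  3.53] a [0.002 0.001 0.004]
130 barcentre [256. 219.] tips+-21,front [[223.0, 203.0], [288.0, 203.0]]
140 barcentre [255. 225.] tips+-21,front [[221.0, 208.0], [289.0, 208.0]]
154 barcentre [255. 234.] tips+-21,front [[219.0, 216.0], [292.0, 216.0]]
168 barcentre [255. 244.] tips+-21,front [[215.0, 225.0], [295.0, 225.0]]
[180 184 188 192 196 200 204 208 212 216 220 224 228 232 236 240 244 248 252 256 260 264 268 272 276 280 284 288 292 296 300 304 308 312 316 320 324 328 332 336]
[[170  86  85  83  81  84  84  86  86  85  84  87  86  86  89  87  88  49  50  57  59  52  53  74  94  92 117 153 157 150 150 154 157 154 151 151 149 154 151 154 150]
 [176  84  87  85  84  79  84  87  87  86  86  84  86  85  86  88  88  47  51  54  57  50  53  69  92  92  93 136 155 148 150 155 154 154 149 148 149 154 149 152 150]
 [182  89  86  86  85  84  83  86  83  84  86  82  83  85  86  87  86  47  46  51  56  50  47  77  92  91  95 149 154 147 150 152 154 154 149 149 146 153 151 153 152]

[... 2139 characters left out ...]
43  44  44  80 114 112  93  49]
 [266  55 117 139 139  75  45  44  45  42  90  82 117 134 138 138 126  54  47  48  49  46  43 138 141 143 140 144 141 137 141 145  69  46  46  43  49 134 136 129  59]
 [272  53  54  50 170  98  48  47  43  44 136 136 136 134 138 140 129  50  47  51  47  46  42 137 141 142 139 143 139 135 141 143 104  43  43  43  56 170  93  45  45]
 [278  52  51  52  47  56  52  43  42  98 135 136 136 134 137 139 138  71  47  48  48  46  46 138 139 140 141 141 139 136 138 143 140  40  45  45  61  43  45  48  48]
 [284  48  47  49  47  53  53  42  43 132 133 135 134 132 137 139 135  71  52  46  53  62  56 162 140 141 141 139 139 137 139 141 140  75  42  43  60  44  42  45  45]]
```

>>> send_rows:
  series:
    - {"ax":0,"ay":0,"az":0,"dx":0.1,"dy":-0.2,"dz":0.5,"hand":0.5}
    - {"ax":0,"ay":0,"az":0,"dx":0.1,"dy":-0.2,"dz":1.5,"hand":0.5}
    - {"ax":0,"ay":0,"az":0,"dx":0.1,"dy":-0.2,"dz":2.5,"hand":0.5}
    - {"ax":0,"ay":0,"az":0,"dx":0.1,"dy":-0.2,"dz":3.3,"hand":0.5}
    - {"ax":0,"ay":0,"az":0,"dx":0.1,"dy":-0.2,"dz":3.3,"hand":0.5}
    - {"ax":0,"ay":0,"az":0,"dx":0.1,"dy":-0.2,"dz":3.3,"hand":0.5}
    - {"ax":0,"ay":0,"az":0,"dx":0.1,"dy":-0.2,"dz":3.3,"hand":0.5}

```text
clock: 15.8
eef_pos: [484.6, -385.5, 99.0]
tool_rot: [3.141, 0.0, 1.114]
force: [0.6, 0.1, 0.6]
width: 42.9
gripper_force: 0.0
```

>>> send_rows:
  series:
    - {"ax":0,"ay":0,"az":0,"dx":0,"dy":0,"dz":0,"hand":0.65}
    - {"ax":0,"ay":0,"az":0,"dx":0,"dy":0,"dz":0,"hand":0.75}
    - {"ax":0,"ay":0,"az":0,"dx":0,"dy":0,"dz":0,"hand":0.8}
    - {"ax":0,"ay":0,"az":0,"dx":0,"dy":0,"dz":0,"hand":1}
    - {"ax":0,"ay":0,"az":0,"dx":0,"dy":0,"dz":0,"hand":1}
    - {"ax":0,"ay":0,"az":0,"dx":0,"dy":0,"dz":0,"hand":1}
    - {"ax":0,"ay":0,"az":0,"dx":0,"dy":0,"dz":0,"hand":1}

```text
clock: 16.5
eef_pos: [485.1, -385.6, 99.2]
tool_rot: [3.14, 0.0, 1.114]
force: [2.5, -1.8, 2.2]
width: 12.2
gripper_force: 58.4
```

The bar is gripped (12 mm, 58 N). Now I lift along the hinge arc, slowly at first through the seal.

>>> send_rows:
  series:
    - {"ax":0,"ay":0,"az":0,"dx":0,"dy":0.02,"dz":-0.1,"hand":1}
    - {"ax":0,"ay":0,"az":0,"dx":0,"dy":0.05,"dz":-0.2,"hand":1}
    - {"ax":0,"ay":0,"az":0,"dx":0,"dy":0.07,"dz":-0.3,"hand":1}
    - {"ax":0,"ay":0,"az":0,"dx":0,"dy":0.1,"dz":-0.4,"hand":1}
    - {"ax":0,"ay":0,"az":0,"dx":0,"dy":0.12,"dz":-0.5,"hand":1}
    - {"ax":0,"ay":0,"az":0,"dx":0,"dy":0.15,"dz":-0.6,"hand":1}

```text
clock: 17.1
eef_pos: [485.5, -385.8, 102.2]
tool_rot: [-3.14, 0.001, 1.114]
force: [6.2, -6.3, -15.8]
width: 12.3
gripper_force: 58.7
```

>>> send_rows:
  series:
    - {"ax":0,"ay":0,"az":0,"dx":0,"dy":0.1,"dz":-0.1,"hand":1}
    - {"ax":0,"ay":0,"az":0,"dx":0,"dy":0.15,"dz":-0.2,"hand":1}
    - {"ax":0,"ay":0,"az":0,"dx":0,"dy":0.18,"dz":-0.3,"hand":1}
    - {"ax":0,"ay":0,"az":0,"dx":0,"dy":0.21,"dz":-0.4,"hand":1}
    - {"ax":0,"ay":0,"az":0,"dx":0,"dy":0.24,"dz":-0.5,"hand":1}
    - {"ax":0,"ay":0,"az":0,"dx":0,"dy":0.27,"dz":-0.6,"hand":1}
    - {"ax":0,"ay":0,"az":0,"dx":0,"dy":0.3,"dz":-0.7,"hand":1}
    - {"ax":0,"ay":0,"az":0,"dx":0,"dy":0.33,"dz":-0.8,"hand":1}

```text
clock: 17.9
eef_pos: [487.5, -386.7, 110.8]
tool_rot: [-3.138, 0.0, 1.114]
force: [3.6, -3.9, -11.1]
width: 11.7
gripper_force: 59.2
```

>>> send_rows:
  series:
    - {"ax":0,"ay":0,"az":0,"dx":0,"dy":0.04,"dz":-0.1,"hand":1}
    - {"ax":0,"ay":0,"az":0,"dx":0,"dy":0.08,"dz":-0.2,"hand":1}
    - {"ax":0,"ay":0,"az":0,"dx":0,"dy":0.12,"dz":-0.3,"hand":1}
    - {"ax":0,"ay":0,"az":0,"dx":0,"dy":0.16,"dz":-0.4,"hand":1}
    - {"ax":0,"ay":0,"az":0,"dx":0,"dy":0.2,"dz":-0.5,"hand":1}
    - {"ax":0,"ay":0,"az":0,"dx":0,"dy":0.24,"dz":-0.6,"hand":1}
    - {"ax":0,"ay":0,"az":0,"dx":0,"dy":0.28,"dz":-0.7,"hand":1}
    - {"ax":0,"ay":0,"az":0,"dx":0,"dy":0.32,"dz":-0.8,"hand":1}

```text
clock: 18.7
eef_pos: [490.3, -388.2, 120.6]
tool_rot: [-3.139, -0.0, 1.113]
force: [-2.1, -1.3, -5.0]
width: 12.1
gripper_force: 59.1
```

Run:
```python
from h import *
s=read_state();print(s['eef_pos'].round(1),s['force'].round(1),s['torque'].round(2),s['width'])
b=grab('scene','s11');t=grab('top','t11');w=grab('wrist','w11')
f=lambda im:np.clip(im.astype(float)**.7*5.3,0,255).astype(np.uint8)
o=np.zeros((600,800,3),np.uint8)
o[:300,:400]=cv2.resize(f(load('scene0')['pixels'])[240:345,300:440],(400,300),interpolation=cv2.INTER_CUBIC)
o[300:,:400]=cv2.resize(f(b['pixels'])[240:345,300:440],(400,300),interpolation=cv2.INTER_CUBIC)
o[:300,400:]=cv2.resize(f(w['pixels']),(400,300));o[300:,400:]=cv2.resize(f(t['pixels'])[120:240,320:480],(400,300),interpolation=cv2.INTER_CUBIC)
cv2.imwrite('pics/c11.png',o[:,:,::-1])
```

```text
[ 490.3 -388.2  120.6] [-2.1 -1.3 -5. ] [ 0.22  0.99 -0.12] 12.107828493983323
```

View pics/c11.png

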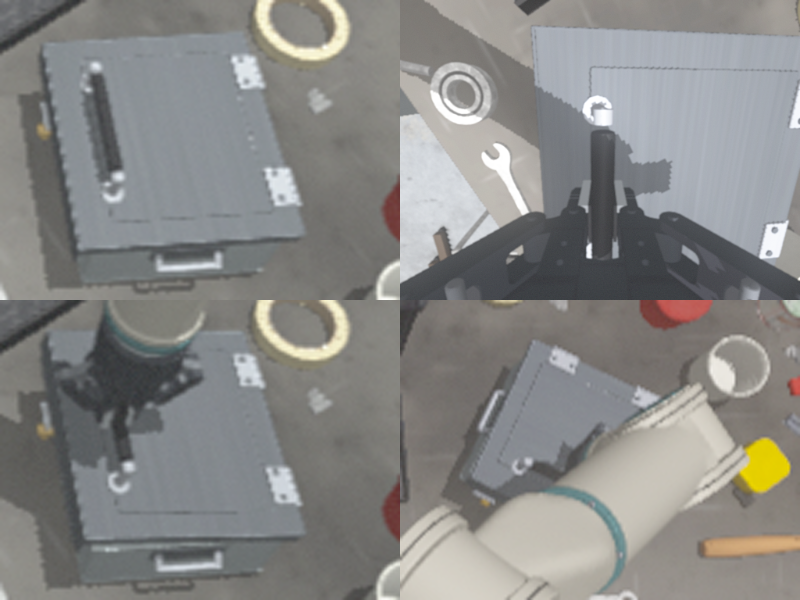

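The picture shows the lid's front edge lifted off the seal and the grip round the bar. Load has dropped to about 5 N at 21 mm of rise, so I raise it the rest of the way, about 11 mm.

>>> send_rows:
  series:
    - {"ax":0,"ay":0,"az":0,"dx":0,"dy":0.05,"dz":-0.1,"hand":1}
    - {"ax":0,"ay":0,"az":0,"dx":0,"dy":0.1,"dz":-0.25,"hand":1}
    - {"ax":0,"ay":0,"az":0,"dx":0,"dy":0.17,"dz":-0.4,"hand":1}
    - {"ax":0,"ay":0,"az":0,"dx":0,"dy":0.24,"dz":-0.55,"hand":1}
    - {"ax":0,"ay":0,"az":0,"dx":0,"dy":0.31,"dz":-0.7,"hand":1}
    - {"ax":0,"ay":0,"az":0,"dx":0,"dy":0.38,"dz":-0.85,"hand":1}
    - {"ax":0,"ay":0,"az":0,"dx":0,"dy":0.43,"dz":-0.98,"hand":1}
    - {"ax":0,"ay":0,"az":0,"dx":0,"dy":0.46,"dz":-1.04,"hand":1}
    - {"ax":0,"ay":0,"az":0,"dx":0,"dy":0.46,"dz":-1.04,"hand":1}
    - {"ax":0,"ay":0,"az":0,"dx":0,"dy":0.46,"dz":-1.04,"hand":1}

```text
clock: 19.85
eef_pos: [493.8, -389.9, 131.0]
tool_rot: [-3.138, -0.001, 1.113]
force: [-7.0, 2.0, -2.1]
width: 12.2
gripper_force: 58.9
```

Run:
```python
from h import *
s=read_state();print(s['clock'],s['eef_pos'].round(1),s['force'].round(1),s['width'],s['gripper_force'])
w=grab('wrist','w12');b=grab('scene','s12')
# far front corner of lid: (lid local x from hinge -210, y=+107)
th=-.462;c=np.array([np.cos(th),np.sin(th),0]);e=np.array([-c[1],c[0],0])
hinge=np.array([485.1,-385.6,0])+170*c
for n,d in(('w',w),('s',b)):
  for gap in(0,20,30,40,50):
    a=gap/210
    f=lambda y:hinge-c*210*np.cos(a)+e*y+[0,0,117+210*np.sin(a)]
    print(n,gap,proj(d,f(107)).round(1),proj(d,f(-107)).round(1),'back',proj(d,hinge+e*107+[0,0,121]).round(1))
g=w['pixels'].mean(2).astype(int)
np.set_printoptions(linewidth=250)
print(np.arange(130,200,2));print(np.c_[np.arange(0,72,4),g[0:72:4,130:200:2]])
```

```text
19.85 [ 493.8 -389.9  131. ] [-7.   2.  -2.1] 12.175058490344476 58.91915023326874
w 0 [175.9  45.7] [195.5 340.9] back [533.6  45.7]
w 20 [167.3  37.6] [191.1 361.5] back [533.6  45.7]
w 30 [163.6  32.8] [189.6 373.2] back [533.6  45.7]
w 40 [160.5  27.3] [188.7 386. ] back [533.6  45.7]
w 50 [158.1  21.1] [188.4 399.9] back [533.6  45.7]
s 0 [313.7 254.6] [326.7 327.1] back [384.3 249.8]
s 20 [314.8 251.1] [328.2 324.3] back [384.3 249.8]
s 30 [315.6 249.3] [329.2 322.8] back [384.3 249.8]
s 40 [316.6 247.5] [330.4 321.3] back [384.3 249.8]
s 50 [317.8 245.7] [331.9 319.8] back [384.3 249.8]
[130 132 134 136 138 140 142 144 146 148 150 152 154 156 158 160 162 164 166 168 170 172 174 176 178 180 182 184 186 188 190 192 194 196 198]
[[  0 129 129 128 130 129 131 125  89  69  40  47  86  70  66  76  78  78  79  72  44  37  35  37  38  39  34  34  38  38  37  39  38  52  83 121]
 [  4 130 129 130 131 132 130 130 126  94  71  60  71  74  76  78  73  56  40  35  40  37  39  38  37  34  34  37  37  40  50  75 114 125 124 121]
 [  8 129 131 130 130 129 129 131 128 104  75  76  75  72  59  
[... 1589 characters left out ...]
39 139 136 133 133 132 132 130 130 124 133 148 130 143 150 151 152 151 152 150 152 152 148 150 150 147 149 150]
 [ 56 133 135 135 135 132 136 135 137 137 141 139 134 131 130 127 128 123 125 149 137 142 151 152 151 152 150 151 151 150 149 151 150 149 149 151]
 [ 60 135 133 133 132 135 135 134 133 136 138 140 136 134 130 129 127 123 128 148 137 139 150 152 152 152 151 151 152 152 149 150 150 147 150 152]
 [ 64 134 134 134 133 133 135 134 134 135 135 138 139 135 130 127 127 125 124 145 138 132 148 150 152 153 150 150 151 150 150 150 150 150 151 152]
 [ 68  85  93  95 128 135 134 133 136 136 134 134 134 135 130 128 125 128 119 143 143 135 149 152 153 152 151 151 151 152 150 150 150 150 151 150]]
```

The far front corner of the lid is seen at (163,35). I'll calibrate that reading against the earlier shut-lid view.

Run:
```python
from h import *
th=-.462;c=np.array([np.cos(th),np.sin(th),0]);e=np.array([-c[1],c[0],0])
hinge=np.array([485.1,-385.6,0])+170*c
def P(d,gap,y):
    a=gap/210;return proj(d,hinge-c*210*np.cos(a)+e*y+[0,0,117+210*np.sin(a)]).round(1)
np.set_printoptions(linewidth=250)
for f in('w9','w10','w11'):
  d=load(f);g=d['pixels'].mean(2).astype(int);u=P(d,0 if f!='w11' else 25,107);print(f,u,'g0',P(d,0,107),'g30',P(d,30,107))
  x,y=u.astype(int);print(np.arange(x-12,x+20,2));print(np.c_[np.arange(max(y-14,0),y+14,2),g[max(y-14,0):y+14:2,x-12:x+20:2]])
# scene: front-right(-y) corner region compare before / after
for f in('scene0','s12'):
  d=load(f);g=d['pixels'].mean(2).astype(int);print(f);print(np.arange(318,350,2));print(np.c_[np.arange(308,338,2),g[308:338:2,318:350:2]])
```

```text
w9 [218.3  76.3] g0 [218.3  76.3] g30 [216.2  72.3]
[206 208 210 212 214 216 218 220 222 224 226 228 230 232 234 236]
[[ 62 111 109 110 107 105 104 102 105 105 107 106 105 103 101 102 102]
 [ 64 110 109 110 109 109 108 106 106 106 107 107 106 105 101 103 101]
 [ 66 111 110 109 110 108 108 105 106 107 107 106 108 105 103 101 101]
 [ 68 110 109 109 108 109 108 108 107 108 106 104 107 105 105 102 103]
 [ 70 112 111 107 107 107 106 107 109 109 108 107 108 107 105 105 102]
 [ 72 111 110 109 107 106 106 106 109 108 110 107 108 107 107 104 103]
 [ 74 109 111 109 109 108 106 107 107 108 108 111 110 109 107 105 103]
 [ 76 109 109 109 109 110 110 109 108 108 108 107 107 107 107 106 104]
 [ 78 107 106 108 110 109 108 110 108 106 109 107 109 108 108 107 104]
 [ 80 106 106 106 109 107 109 106 128 141 146 145 145 148 144 145 146]
 [ 82 106 104 106 106 105 106 106 129 128 136 136 136 133 134 131 134]
 [ 84 109 108 105 105 104 105 104 128 125 136 136 133 133 131 134 133]
 [ 86 115 112 111 110 110 107 104 127 126 136 135 135 133 132 132 135]
 [ 88 117 114 114 115 115 113 106 125 122 136 133 135 134 1
[... 3813 characters left out ...]
 60  57  52  47  50  63 101 102 100 102 105 101 104 103 102]
 [320  63  60  60  60  54  47  54 106 104 105 103 105 104 105 106 106]
 [322  69  62  60  59  59  49  46  53  54  52  53  54  52  55  54  55]
 [324  70  69  61  59  64  46  67 101  62  41  40  46  46  53  51  61]
 [326  61  72  65  58  66  64  68 102 114 115 123 125 113 112 108 109]
 [328  63  65  68  64  69  70  70  74  77  80  85  87  81  80  77  77]
 [330  64  65  66  65  60  72  70  76  77  76  77  77  76  76  76  78]
 [332  63  64  64  63  59  70  71  74  78  78  77  77  75  77  78  79]
 [334  66  63  63  65  62  69  73  75  77  77  75  78  76  76  75  77]
 [336  64  63  63  63  62  75  75  76  74  75  77  75  77  80  79  79]]
```

Scene and wrist readings put the front gap at about 36–39 mm, and kinematics say 39.7. I'll trim by 1 mm up, ease the slight sideways push, hold, and check.

>>> send_rows:
  series:
    - {"ax":0,"ay":0,"az":0,"dx":0,"dy":-0.05,"dz":-0.05,"hand":1}
    - {"ax":0,"ay":0,"az":0,"dx":0,"dy":-0.08,"dz":-0.1,"hand":1}
    - {"ax":0,"ay":0,"az":0,"dx":0,"dy":-0.08,"dz":-0.1,"hand":1}
    - {"ax":0,"ay":0,"az":0,"dx":0,"dy":-0.08,"dz":-0.1,"hand":1}
    - {"ax":0,"ay":0,"az":0,"dx":0,"dy":-0.08,"dz":-0.1,"hand":1}
    - {"ax":0,"ay":0,"az":0,"dx":0,"dy":-0.08,"dz":-0.1,"hand":1}

```text
clock: 20.55
eef_pos: [494.4, -390.2, 132.1]
tool_rot: [-3.14, -0.0, 1.114]
force: [-6.1, 0.9, -3.1]
width: 11.8
gripper_force: 58.8
```

Run:
```python
from h import *
s=read_state();print(s['clock'],s['eef_pos'].round(1),s['force'].round(1),s['width'],s['gripper_force'],abs(s['qd']).max())
```

```text
20.55 [ 494.4 -390.2  132.1] [-6.1  0.9 -3.1] 11.807935635514784 58.7913715839386 0.001394893455212611
```

```bash
python3 -c "
from cell import finish_job
print(finish_job())"
```

```text
the job is handed in; nothing more can be done
None
```

The bracket is upright in the wire basket, and the arm is still holding the tank lid ajar with a front gap of about 4 cm (36–40 mm by camera and arm position); the job was handed in at about 20.6 s.

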